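Slide the tin bin's vented lid shut until it clicks

TASK

Two white storage bins stand on the worktop with their slatted wooden lids slid open. Push the lid of the bin that holds the food tin along its rails until it is fully shut and its spring catch has clicked in, then let go. Leave the other lid, on the bin with the roll of tape, open where it is.

Things in the scene. Friction and masses are not known exactly. Their poses are not given: they have to be found in the camera images.
- tin_lid_bar (a point): Centre (97 mm above the worktop) of the black grip bar, 12 mm along the slide, 70 across, top at 112, in the middle of the lid to shut: slatted brown wood, 128 x 132 mm, top face at 82. Its fixed white bin, 260 x 150 mm, rail tops at 84, has a round metal food tin (86 mm wide) in its open far half. +x: level, the way the lid slides shut, roughly away from the robot; y across, z up. Clear before and behind the bar.
- tin_lid (a joint): Travel of that lid, m: 0 fully open, 0.110 shut against its end stop; starts at 0 to 0.03. Friction about 1 N; it stays where left. From 0.094 a peg on it meets a sprung nose (on the rail at the bin's far -y corner, top 94 mm high) and it takes up to 10 N to go on; past 0.105 the spring draws it to 0.110 and holds it. Let go before 0.101, it is pushed back.
- tape_lid_bar (a point): Centre of the grip bar of the other bin's lid, to be left alone. Same bin and lid, same sizes and axes, but in its open far half lies a tan roll of tape (100 mm wide, 25 mm high, hole in the middle).
- tape_lid (a joint): Travel of the other bin's lid, m: 0 fully open, 0.110 shut; starts at 0 to 0.03 and must stay where it is.

How it is judged:
By the outcome, as a careful person would: the job done as asked, in the order asked, and still so for the second after the job is handed in, with the robot touching nothing.
It also fails if it takes over 32 s, if anything falls off the work surface, if the arm or the gripper's body presses on something with over 40 N, if the wrist force passes 120 N, or if a joint passes its speed limit or range.

ROBOT

A 7-joint arm with a two-finger parallel gripper is mounted at the origin on a cart in front of the work surface, level with it; the furniture and walls round the work are solid. World frame = base frame: x ahead of the robot, y to its left, z up, the work surface at z = 0. Lengths are in m, angles in rad, forces in N, time in s.
With the tool pointing down it reaches from about 0.425 to 0.875 m from the base axis. Payload 8.4 kg.
Tool frame: the origin (TCP) lies midway between the tips of the shut fingers; the grasp point (between the pads) lies 19 mm behind it; z points along the fingers, y is the line along which they close (so a half turn about z gives the same grasp; the last joint's range is limited). The gripper opens to 85 mm and grips with 20 to 120 N. Pads are 22 mm wide; open, the fingers measure 114 mm over their backs; the gripper's body (76 mm by 85 mm) begins 54 mm behind the grasp point. The pads swing forward as they close: fully open they stand 13 mm farther back than shut.
Start: joints at [1.204, 0.333, 0.04, 1.465, -0.013, 1.343, -0.059], TCP at [0.172, -0.627, 0.231] pointing down, gripper open.
Joint ranges: [-2.58, 2.58], [-0.38, 2.09], [-1.3, 1.39], [0.25, 2.4], [-1.5, 4.64], [0.08, 2.09], [-2.65, 2.65]. Speed limits (rad/s): [2.22, 2.22, 2.79, 2.79, 3.14, 3.14, 3.14].

INTERFACE

Orientations are given as a unit quaternion [w, x, y, z].
In Python, from bench import telemetry, vision, workorder gives the robot as it stands.
- The arm moves only by the shell command python3 -m jog 'ROWS'. ROWS is JSON, a list of rows, each an object with "angular": the turn, a rotation vector about the tool's x, y, z in degrees, a list of three; "translation": the shift along the tool's x, y, z in mm, a list of three; "claw": the closure, from 0 (fully open) to 1 (shut). A call has 1 to 5 rows; each row is the pose to reach, as a shift and turn from the pose commanded when the call began, along the tool's axes at that moment; what a row does not reach only later rows make up. A row lasts 1/8 s, in which the tool goes at most 62.5 mm and 10.7 degrees, less where a joint would pass 70% of its speed; a pose out of reach is approached as far as the arm can. A call with a gripper value outside its range is refused whole. The fingers move at their own pace and stop on an object; the grip force is fixed at half the most. Time passes only in rows, so rows that repeat a pose let the fingers close. It gives the time, the measured TCP pose, the force, the opening and the grip force at its end, in the units of the state.
- telemetry.state(): the state, without advancing time (a new reading comes with each control period).
- vision.camera(name): name is "side" or "top"; returns (picture, depth): 420x560x3 uint8, blue, green, red; 420x560 float32, m along the optical axis (not along the pixel's ray), 0 where there is no reading.
- vision.calibration(name): a dict with "K" (3x3 intrinsics, pixels), "R" (3x3) and "t" (3): a world point X has camera coordinates R X + t. Camera axes: x right, y down, z forward; pixel columns grow to the right and rows downward; lengths in m; the calibration is good to about 2 mm. A picture is of the moment at which its call begins. calibration takes no time and is no camera call.
- workorder.job_done(): hands the job in; it is judged then, once.
The state is a dict: "clock": time; "joint_positions": joint angles; "joint_velocities": joint speeds; "joint_torque": joint torques, N m; "ee_pos": TCP position; "ee_rot": TCP orientation; "force": force on the tool from outside, world axes, zero at the start; "moment": the same for the moment, N m; "opening": finger opening in m; "grasp_force": force on a finger pad.
Only numpy, scipy, OpenCV 4.12 (cv2) and the standard library are available. Lean on these libraries where they do the work, as an engineer would, in place of code of your own. Each camera call takes 0.05 s, during which the arm holds its last target. There are 200 camera calls.

## Working session

There is one attempt and no reset: what is moved stays moved. The work goes in short steps, Python scripts to look and compute and a shell command to move; the robot and the scene stay as the last step left them, time stands still between calls to the robot, and variables do not carry over. Pictures are saved under pics/ and viewed, at most 10 in all, crops included, and the job is handed in when it is done.

```bash
mkdir -p pics
python3 - <<'E'
from bench import telemetry, vision
import cv2,numpy as np
for n in("top","side"):
    p,d=vision.camera(n); cv2.imwrite(f"pics/{n}0.png",p); np.savez(f"{n}0.npz",p=p,d=d)
    c=vision.calibration(n); print(n,np.round(c["K"],1).tolist(),(-c["R"].T@c["t"]).round(3))
s=telemetry.state(); print({k:np.round(s[k],3).tolist() for k in("clock","ee_pos","ee_rot","opening","force")})
E
```

```text
top [[391.8, 0.0, 279.0], [0.0, 391.8, 211.7], [0.0, 0.0, 1.0]] [ 0.348 -0.024  0.981]
side [[436.1, 0.0, 275.5], [0.0, 436.1, 208.1], [0.0, 0.0, 1.0]] [ 0.373 -0.825  0.452]
{'clock': 0.1, 'ee_pos': [0.172, -0.626, 0.231], 'ee_rot': [-0.001, 0.991, 0.134, -0.0], 'opening': 0.086, 'force': [0.342, 0.582, -0.044]}
```

View pics/top0.png

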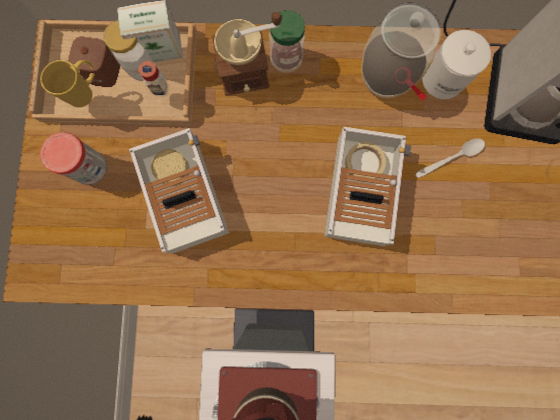

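View pics/side0.png

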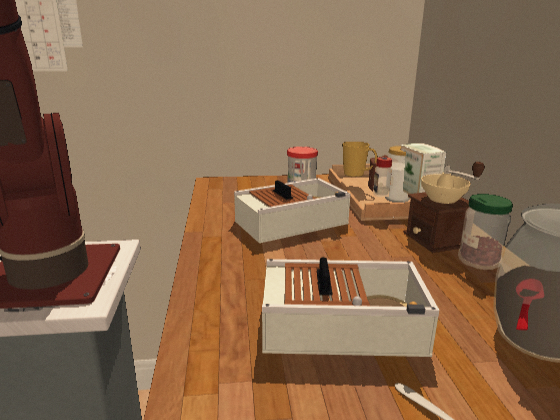

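The top view shows two bins: left at about (178,190) and right at about (367,187). Their far halves hold round objects at (168,165) and (370,163). I'll zoom in to tell the tin from the tape.

```bash
cat > h.py <<'E'
import numpy as np,cv2
from bench import vision
def ray(n,uv,z):
    c=vision.calibration(n);R=c["R"];C=-R.T@c["t"]
    d=R.T@np.linalg.solve(c["K"],[uv[0],uv[1],1]);return C+d*(z-C[2])/d[2]
def pts(n,d):
    c=vision.calibration(n);v,u=np.indices(d.shape)
    X=np.stack([u,v,np.ones_like(u)],-1)@np.linalg.inv(c["K"]).T*d[...,None]
    return (X-c["t"])@c["R"]
E
python3 - <<'E'
from h import *
f=np.load("top0.npz");p,d=f["p"],f["d"]
a=[cv2.resize(p[120:255,x:x+100],None,fx=4,fy=4,interpolation=cv2.INTER_CUBIC) for x in(128,322)]
cv2.imwrite("pics/crop.png",np.hstack(a))
P=pts("top",d)
for x in(128,322):
    s=P[120:255,x:x+100].reshape(-1,3)
    m=(p[120:255,x:x+100].max(2)<60)
    n,l,st,ce=cv2.connectedComponentsWithStats(m.astype(np.uint8))
    for i in range(1,n):
        if st[i,4]>60:
            ys,xs=np.where(l==i); q=np.c_[xs+x,ys+120].astype(np.float32)
            r=cv2.minAreaRect(q);print(st[i],np.round(r[0],1),r[1],r[2])
            W=np.array([ray("top",k,.112) for k in q])[:,:2]
            w,V=np.linalg.eigh(np.cov(W.T));nrm=V[:,0]*np.sign(V[0,0])
            print("bar",W.mean(0).round(4),"slide yaw deg",np.degrees(np.arctan2(nrm[1],nrm[0])).round(1), "z",np.nanmedian(P[120:255,x:x+100][l==i][:,2]).round(3))
E
```

```text
[ 35  71  33  17 280] [179.  198.9] (8.693800926208496, 32.818153381347656) 70.20112609863281
bar [0.4988 0.2082] slide yaw deg 20.8 z 0.106
[ 28  72  33  12 260] [366.  197.1] (32.23226547241211, 8.110054016113281) 8.972626686096191
bar [ 0.5135 -0.2128] slide yaw deg -7.0 z 0.104
```

View pics/crop.png

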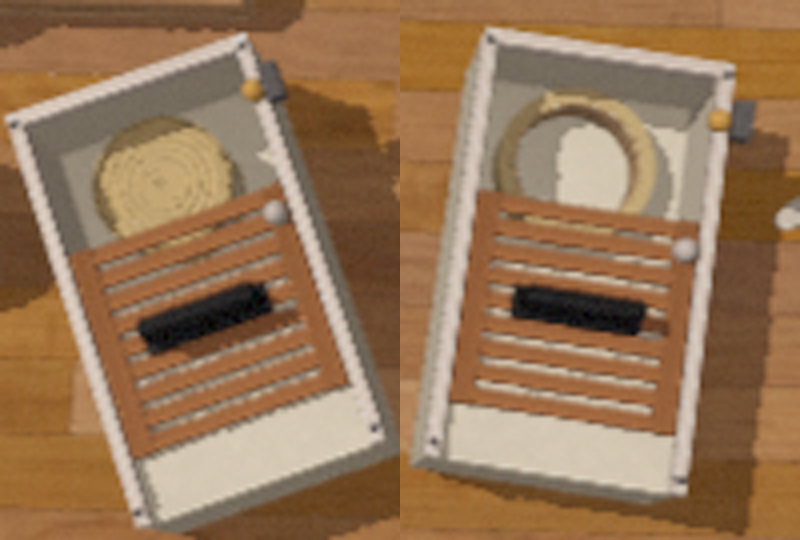

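The crop shows that the left bin holds the tin: a solid disc with concentric rings at crop (165,180), grip bar at (205,318). The right bin holds the open ring of tape. Next I'll refine the slide direction from the left bin's rail corners and work out the offsets.

```bash
cat > off.py <<'E'
from h import *
from bench import telemetry
from scipy.spatial.transform import Rotation as Ro
def rel(target,yaw=None):
    s=telemetry.state();q=s["ee_rot"];R=Ro.from_quat([q[1],q[2],q[3],q[0]]).as_matrix()
    x=R[:,0];print("ee",np.round(s["ee_pos"],4),"toolx yaw",np.degrees(np.arctan2(x[1],x[0])).round(2),"F",np.round(s["force"],1),"t",s["clock"])
    return (R.T@(np.array(target)-s["ee_pos"])*1000).round(1)
E
python3 - <<'E'
from off import *
px=lambda a:(128+a[0]/4,120+a[1]/4)
g=lambda a:ray("top",px(a),.084)[:2]
for a,b in(((140,522),(14,122)),((378,432),(245,40)),((140,455),(75,255))):
    v=g(b)-g(a);print(g(a).round(3),g(b).round(3),np.degrees(np.arctan2(v[1],v[0])).round(1),np.hypot(*v).round(3))
bar=np.array([.4988,.2082]);u=np.array([np.cos(np.radians(19)),np.sin(np.radians(19))])
for n,t in(("via",[.5,-.2,.23]),("over",[*(bar-.035*u),.2])):print(n,np.round(t,4),rel(t))
E
```

```text
[0.383 0.245] [0.617 0.336] 21.3 0.251
[0.438 0.111] [0.671 0.202] 21.2 0.25
[0.422 0.247] [0.538 0.293] 21.7 0.125
ee [ 0.1718 -0.6264  0.2305] toolx yaw 15.34 F [ 0.3  0.6 -0. ] t 0.1
via [ 0.5  -0.2   0.23] [ 429.3 -324.4    0.9]
ee [ 0.1718 -0.6264  0.2305] toolx yaw 15.34 F [ 0.3  0.6 -0. ] t 0.1
over [0.4657 0.1968 0.2   ] [ 501.2 -716.1   31.5]
```

```bash
for i in 1; do python3 -m jog '[{"angular":[0,0,0],"translation":[230,-174,0],"claw":1},{"angular":[0,0,0],"translation":[230,-174,0],"claw":1},{"angular":[0,0,0],"translation":[230,-174,0],"claw":1},{"angular":[0,0,-5.7],"translation":[230,-174,0],"claw":1},{"angular":[0,0,-5.7],"translation":[230,-174,0],"claw":1}]'; done
python3 -c "
from off import *
print(rel([.5,-.2,.23]))"
```

```text
clock: 0.72
ee_pos: [0.3497, -0.3951, 0.2312]
ee_rot: [-0.0, 0.983, 0.185, 0.0]
force: [-0.3, -1.3, 0.1]
opening: -0.0
grasp_force: 0.0
ee [ 0.3497 -0.3951  0.2312] toolx yaw 21.31 F [-0.3 -1.3  0.1] t 0.725
[ 211.  -127.1    1.4]
```

```bash
python3 -m jog '[{"angular":[0,0,0],"translation":[211,-127,0],"claw":1},{"angular":[0,0,0],"translation":[211,-127,0],"claw":1},{"angular":[0,0,0],"translation":[211,-127,0],"claw":1},{"angular":[0,0,0],"translation":[211,-127,0],"claw":1},{"angular":[0,0,0],"translation":[211,-127,0],"claw":1}]'
python3 -c "
from off import *
u=np.array([np.cos(.37),np.sin(.37)])
print(rel([*(np.array([.4988,.2082])-.035*u),.19]))"
```

```text
clock: 1.35
ee_pos: [0.5015, -0.1987, 0.2311]
ee_rot: [-0.001, 0.982, 0.187, 0.0]
force: [-0.8, -0.9, 0.7]
opening: -0.0001
grasp_force: 0.0
ee [ 0.5015 -0.1987  0.2311] toolx yaw 21.52 F [-0.8 -0.9  0.7] t 1.35
[ 111.7 -379.6   41.8]
```

```bash
python3 -m jog '[{"angular":[0,0,0],"translation":[80,-270,0],"claw":1},{"angular":[0,0,0],"translation":[80,-270,0],"claw":1},{"angular":[0,0,0],"translation":[80,-270,0],"claw":1},{"angular":[0,0,0],"translation":[80,-270,0],"claw":1},{"angular":[0,0,0],"translation":[80,-270,0],"claw":1}]'
python3 -m jog '[{"angular":[0,0,0],"translation":[32,-110,40],"claw":1},{"angular":[0,0,0],"translation":[32,-110,40],"claw":1},{"angular":[0,0,0],"translation":[32,-110,40],"claw":1},{"angular":[0,0,0],"translation":[32,-110,40],"claw":1}]'
python3 - <<'E'
from off import *
for n in("side","top"):
    p,d=vision.camera(n)
    cv2.imwrite(f"pics/{n}1.png",cv2.resize(p[100:260,100:260] if n=="top" else p[60:260,200:380],None,fx=3,fy=3))
u=np.array([np.cos(.37),np.sin(.37)])
print(rel([*(np.array([.4988,.2082])-.035*u),.094]))
E
```

```text
clock: 1.98
ee_pos: [0.4759, 0.0796, 0.2314]
ee_rot: [0.0, 0.983, 0.184, 0.0]
force: [-0.6, -1.0, -0.0]
opening: 0.0004
grasp_force: 0.0
clock: 2.48
ee_pos: [0.4673, 0.19, 0.1911]
ee_rot: [0.0, 0.983, 0.182, -0.0]
force: [0.1, 0.4, 0.1]
opening: -0.0002
grasp_force: 0.0
ee [0.4678 0.1894 0.1915] toolx yaw 20.9 F [-1.1  0.   0.1] t 2.575
[ 0.7 -6.4 97.5]
```

View pics/side1.png

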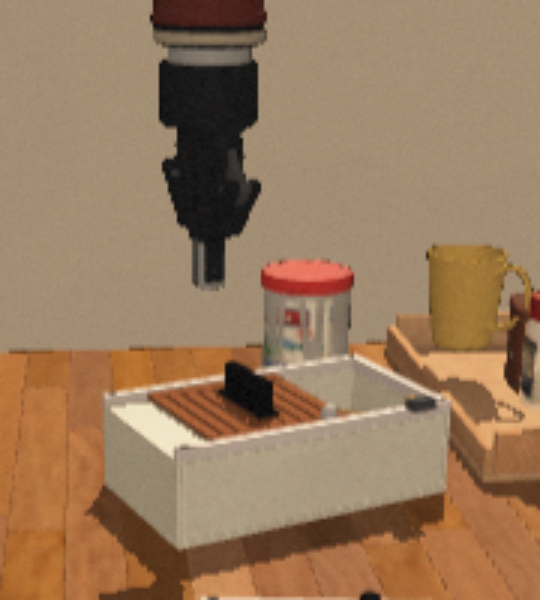

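View pics/top1.png

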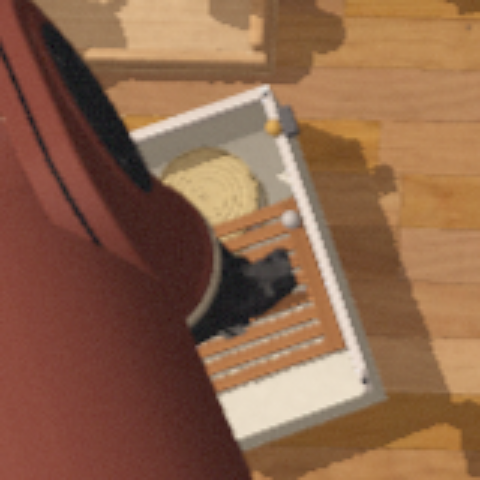

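The side view shows the closed fingertips at crop (208,285), above and robot-side of the bar at (249,375). The arm hides the bar in the top view. I'll lower to just above bar height and check the bar position against the side view.

```bash
python3 -m jog '[{"angular":[0,0,0],"translation":[0,-6,65],"claw":1},{"angular":[0,0,0],"translation":[0,-6,65],"claw":1},{"angular":[0,0,0],"translation":[0,-6,65],"claw":1}]'
python3 - <<'E'
from off import *
p,d=vision.camera("side")
cv2.imwrite("pics/side2.png",cv2.resize(p[110:260,220:370],None,fx=4,fy=4))
print(ray("side",(200+235/3,60+375/3),.105),ray("side",(200+248/3,60+375/3),.112))
u=np.array([np.cos(.37),np.sin(.37)])
print(rel([*(np.array([.4988,.2082])-.035*u),.094]))
E
```

```text
clock: 2.95
ee_pos: [0.4658, 0.1961, 0.1277]
ee_rot: [-0.0, 0.983, 0.182, 0.0]
force: [0.8, -0.1, 1.1]
opening: 0.0001
grasp_force: 0.0
[0.4948189  0.22901475 0.105     ] [0.50317981 0.20683333 0.112     ]
ee [0.4663 0.1965 0.1283] toolx yaw 20.98 F [ 0.2 -0.4  0.3] t 3.0
[-0.5  0.8 34.3]
```

View pics/side2.png

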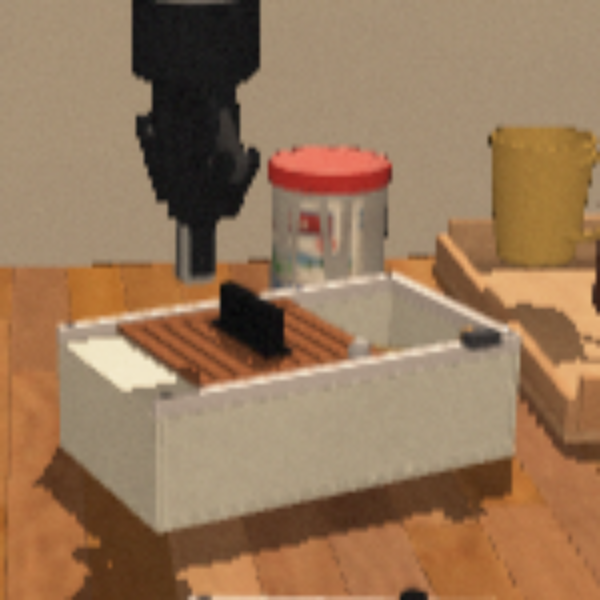

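The side view puts the bar at (0.503,0.207), which matches the top view. The tips at crop (195,275) are clear behind it, so I'll descend and start pushing.

```bash
python3 -m jog '[{"angular":[0,0,0],"translation":[0,0,34],"claw":1},{"angular":[0,0,0],"translation":[0,0,34],"claw":1},{"angular":[0,0,0],"translation":[0,0,34],"claw":1}]'
python3 -m jog '[{"angular":[0,0,0],"translation":[15,0,0],"claw":1},{"angular":[0,0,0],"translation":[30,0,0],"claw":1},{"angular":[0,0,0],"translation":[45,0,0],"claw":1},{"angular":[0,0,0],"translation":[60,0,0],"claw":1},{"angular":[0,0,0],"translation":[60,0,0],"claw":1}]'
python3 -c "
from off import *
p,d=vision.camera('side')
cv2.imwrite('pics/side3.png',cv2.resize(p[110:260,220:370],None,fx=4,fy=4))
u=np.array([np.cos(.37),np.sin(.37)])
print(rel([*(np.array([.4988,.2082])-.035*u),.094]))"
```

```text
clock: 3.38
ee_pos: [0.466, 0.1969, 0.0942]
ee_rot: [-0.0, 0.983, 0.182, 0.001]
force: [-0.3, -0.4, 0.5]
opening: -0.0002
grasp_force: 0.0
clock: 4.0
ee_pos: [0.5221, 0.2189, 0.0921]
ee_rot: [-0.001, 0.983, 0.183, 0.0]
force: [-0.4, -0.2, -0.1]
opening: 0.0002
grasp_force: 0.0
ee [0.5213 0.2186 0.092 ] toolx yaw 21.06 F [-0.4  0.5 -0.1] t 4.05
[-59.7   1.7  -2. ]
```

View pics/side3.png

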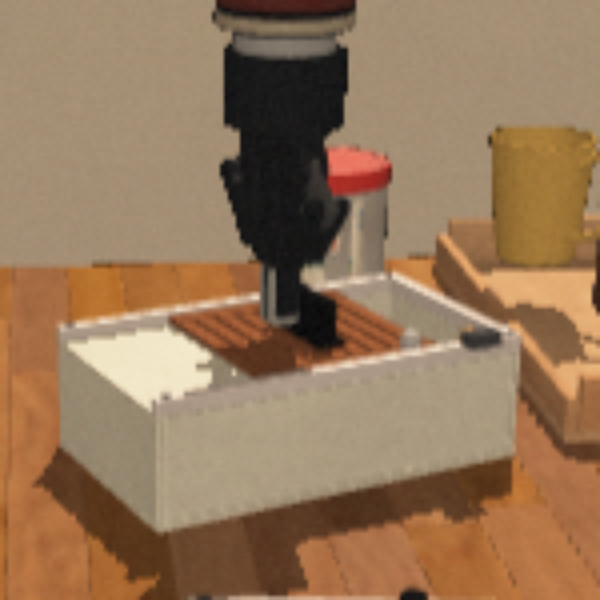

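The lid is moving with the fingers. The bar is now at crop (318,318) and the peg at (410,338), with the nose at (480,338).

```bash
python3 -m jog '[{"angular":[0,0,0],"translation":[12,0,0],"claw":1},{"angular":[0,0,0],"translation":[24,0,0],"claw":1},{"angular":[0,0,0],"translation":[27,0,0],"claw":1},{"angular":[0,0,0],"translation":[30,0,0],"claw":1}]'
python3 -m jog '[{"angular":[0,0,0],"translation":[2,0,0],"claw":1},{"angular":[0,0,0],"translation":[4,0,0],"claw":1},{"angular":[0,0,0],"translation":[6,0,0],"claw":1},{"angular":[0,0,0],"translation":[6,0,0],"claw":1}]'
```

```text
clock: 4.55
ee_pos: [0.5492, 0.229, 0.0923]
ee_rot: [-0.0, 0.983, 0.183, -0.0]
force: [-1.3, 0.0, -1.0]
opening: 0.0002
grasp_force: 0.7
clock: 5.05
ee_pos: [0.5527, 0.2304, 0.0923]
ee_rot: [0.001, 0.983, 0.183, -0.002]
force: [-11.4, -3.4, 8.0]
opening: 0.0001
grasp_force: 6.1
```

```bash
python3 -m jog '[{"angular":[0,0,0],"translation":[2,0,0],"claw":1},{"angular":[0,0,0],"translation":[4,0,0],"claw":1},{"angular":[0,0,0],"translation":[4,0,0],"claw":1}]'
python3 -m jog '[{"angular":[0,0,0],"translation":[2,0,0],"claw":1},{"angular":[0,0,0],"translation":[4,0,0],"claw":1},{"angular":[0,0,0],"translation":[4,0,0],"claw":1}]'
```

```text
clock: 5.42
ee_pos: [0.5576, 0.2323, 0.0923]
ee_rot: [0.0, 0.983, 0.183, -0.001]
force: [-4.4, -1.2, 1.6]
opening: -0.0
grasp_force: 2.2
clock: 5.8
ee_pos: [0.5623, 0.234, 0.0924]
ee_rot: [-0.0, 0.983, 0.183, 0.0]
force: [-0.6, 0.6, -0.5]
opening: -0.0003
grasp_force: 0.3
```

The force peaked at about 12 N and then dropped to zero, as expected once past the nose. I'll press gently to confirm the end stop.

```bash
python3 -m jog '[{"angular":[0,0,0],"translation":[1,0,0],"claw":1},{"angular":[0,0,0],"translation":[3,0,0],"claw":1},{"angular":[0,0,0],"translation":[3,0,0],"claw":1}]'
python3 -m jog '[{"angular":[0,0,0],"translation":[1,0,0],"claw":1},{"angular":[0,0,0],"translation":[2,0,0],"claw":1},{"angular":[0,0,0],"translation":[2,0,0],"claw":1}]'
```

```text
clock: 6.18
ee_pos: [0.5655, 0.2351, 0.0925]
ee_rot: [-0.0, 0.983, 0.182, 0.001]
force: [0.3, -0.6, 0.5]
opening: -0.0002
grasp_force: 0.0
clock: 6.55
ee_pos: [0.566, 0.2354, 0.0924]
ee_rot: [0.0, 0.983, 0.183, -0.001]
force: [-5.1, -3.8, 4.9]
opening: 0.0001
grasp_force: 3.3
```

That's the hard stop. Now I'll back off, rise and look.

```bash
python3 -m jog '[{"angular":[0,0,0],"translation":[-20,0,0],"claw":1},{"angular":[0,0,0],"translation":[-20,0,0],"claw":1},{"angular":[0,0,0],"translation":[-20,0,-50],"claw":1},{"angular":[0,0,0],"translation":[-20,0,-110],"claw":1},{"angular":[0,0,0],"translation":[-20,0,-110],"claw":1}]'
python3 -m jog '[{"angular":[0,0,0],"translation":[0,200,0],"claw":1},{"angular":[0,0,0],"translation":[0,200,0],"claw":1},{"angular":[0,0,0],"translation":[0,200,0],"claw":1},{"angular":[0,0,0],"translation":[0,200,0],"claw":1},{"angular":[0,0,0],"translation":[0,200,0],"claw":1}]'
python3 -c "
from h import *
a,b=vision.camera('top')[0],vision.camera('side')[0]
cv2.imwrite('pics/end.png',np.hstack([cv2.resize(a[110:270,120:420],(500,267)),cv2.resize(b[150:257,220:340],(300,267))]))"
```

```text
clock: 7.18
ee_pos: [0.5511, 0.2303, 0.2077]
ee_rot: [-0.001, 0.983, 0.182, 0.005]
force: [0.4, 0.2, -0.2]
opening: -0.0
grasp_force: 0.0
clock: 7.8
ee_pos: [0.6202, 0.0413, 0.2016]
ee_rot: [-0.0, 0.983, 0.182, -0.0]
force: [-0.4, 0.9, 0.4]
opening: 0.0001
grasp_force: 0.0
```

View pics/end.png

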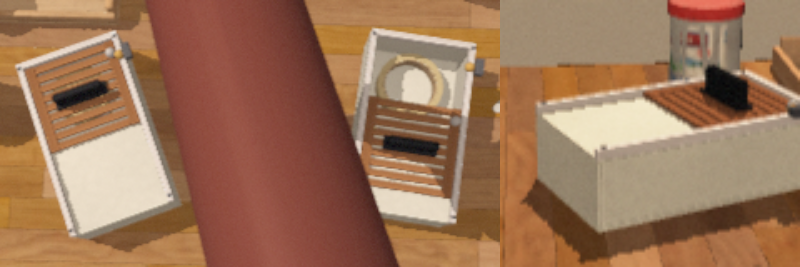

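The left (tin) lid sits at the far end of its bin, with the peg past the nose at (118,50). The tape lid at (410,150) is still open, and the arm is clear of both.

```bash
python3 -c "
from bench import workorder
print(workorder.job_done())"
```

```text
the job is handed in; nothing more can be done
None
```

I pushed the tin bin's lid fully shut: the force peaked at about 12 N, dropped to zero as the catch took it, and the lid then met its end stop. The tape bin's lid was left open and untouched, and the job was handed in about 8 s in with the arm clear of everything; the hand-in returned no verdict.

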